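# Close and pin the hinged clamp over a vacuum tube

## Task

Slide the flanged steel tube along its cradle, towards the robot's left, until its right-hand flange is up against the cradle's end. Then swing the hinged strap down over the tube and push the pin from the stand through the holes in the strap and the clamp's ear, until its head sits on the strap. A spring in the clamp lifts the strap a little, so press it fully shut and finish while still holding it pressed shut; leave the other things on the bench alone.

Things in the scene. Friction and masses are not known exactly. Their poses are not given: they have to be found in the camera images.
- clamp: Fixed lower half of an aluminium tube clamp; origin on the bench under the cradle's middle. Its x points away from the robot at yaw 0 (yaw varies 0.3 either way), its y (robot's left) runs along the tube, z up. Base plate 170 x 120 x 12 mm. The V-shaped cradle, 120 mm long (y -60 to 60 mm), holds the tube with its axis at x = 0, z = 55 mm.
- strap (a joint): Angle of the hinged steel strap: 0 = fully shut (flat on the ear), grows as its free end lifts, stop at 1.2. Starts between 0.75 and 1.05; stiff enough to stay where left. Let go near shut, it rests on the plunger at about 0.03 to 0.05 rad; some 9 N downwards at the pin hole shuts it, and it springs up again when let go.
- clamp_hinge (a point): Middle of the strap's hinge axis (parallel to the clamp's y), at clamp x = 50, z = 55 mm; fixed to the clamp.
- strap_hole (a point): Centre of the strap's 12 mm hole at its upper face; turns with the strap. Strap, in its own frame with the hinge at 0: 40 mm wide (y -20 to 20); flat part x -130 to -81 mm, 10 mm thick (z 0 to 10), hole at x = -108; then an arch 32 mm high outside, x -81 to -19 mm. About 0.2 kg.
- strap_tip (a point): Middle of the upper edge at the strap's free end, 130 mm from the hinge.
- base_hole (a point): Mouth of the vertical 12 mm hole in the clamp's ear, on the ear's top face (clamp x -58, y 0, z 55 mm). Ear: x -80 to -38 mm, 40 mm wide. A brass plunger, 8 mm across, stands 6 mm out of the ear's top at x = -74 mm; its spring (1.3 N per mm) pushes the strap's tip up.
- tube_center (a point): Centre of the loose steel tube lying in the cradle (on its axis, half-way along). Diameter 40 mm, 180 mm between its two flanges; flanges 55 mm across, 9 mm thick (198 mm over all); about 0.5 kg. Starts 28 to 45 mm from home; home is 30 mm along the clamp's +y from the cradle's middle, the -y flange touching the cradle's -y end.
- pin_grip (a point): Middle of the pin's head, on its axis. Steel pin, loose, upright: ribbed round head 24 mm across and 34 mm high, below it a shank 10 mm thick and 42 mm long with a tapered end; about 0.09 kg. It starts with the shank in the stand, head resting on the stand's top.
- pin_tip (a point): Lower end of the pin's shank, 59 mm below the head's middle.
- stand: Fixed aluminium pin stand, 50 x 50 x 45 mm high with a 12 mm hole; origin under its middle. It stands either to the left or to the right of the clamp.
- jar: Bystander: lidded glass jar, 60 mm across, 85 mm high; origin under its middle; on the side of the clamp away from the pin stand.
- blank: Bystander: steel blank flange, disc 70 mm across, 13 mm high, lying on the bench.
- gasket: Bystander: flat copper ring, 64 mm across, 6 mm high, lying on the bench.
- wrench: Bystander: open wrench, 180 mm long, lying on the bench.

How it is judged:
By the outcome, as a careful person would: the job done as asked, in the order asked, and still so for the second after the job is handed in, while the arm keeps its last pose, push and grip.
It also fails if it takes over 64 s, if anything falls off the work surface, if the arm or the gripper's body presses on something with over 40 N, if the wrist force passes 120 N, or if a joint passes its speed limit or range.

## Robot

A 6-joint arm with a two-finger parallel gripper is mounted at the origin on the work surface. World frame = base frame: x ahead of the robot, y to its left, z up, the work surface at z = 0. Lengths are in m, angles in rad, forces in N, time in s.
With the tool pointing down it reaches from about 0.375 to 0.9 m from the base axis. Payload 3.1 kg.
Tool frame: the origin (TCP) lies on the mounting face of the last link; the fingertips stand 182 mm ahead of it and the grasp point (between the pads) lies 164 mm ahead of it; z points along the fingers, y is the direction in which the jaws open and shut (so a half turn about z gives the same grasp; the last joint's range is limited). The gripper opens to 87 mm and grips with 3 to 60 N. Pads are 19 mm wide; open, the fingers measure 117 mm over their backs; the gripper's body (75 mm by 190 mm) begins 51 mm behind the grasp point.
Start: joints at [1.159, 0.527, 1.433, -0, 1.181, -0.178], TCP at [0.144, 0.608, 0.405] pointing down, gripper open.
Joint ranges: [-3.08, 3.08], [-0.75, 2.2], [0.22, 2.44], [-1.43, 4.57], [0, 2.65], [-2.85, 2.85]. Speed limits (rad/s): [2.79, 2.79, 3.14, 3.14, 3.14, 3.14].

## Interface

Orientations are given as a unit quaternion [x, y, z, w].
In Python, from rig import robot, camera, camera_model gives the robot as it stands.
- The arm moves only by the tool drive_tool, never from a script. Its argument "plan" is a list that holds one entry, the list of rows, each a list of 6 numbers: the shift along the world's x, y, z in units of 2.5 cm (1.0 is 2.5 cm), then the turn, a rotation vector about the world's x, y, z in units of 6 degrees (1.0 is 6 degrees). A call has 1 to 8 rows; each row shifts and turns the commanded pose from where the row before left it; what a row does not reach is not made up. A row lasts 1/8 s, in which the tool goes at most 62.5 mm and 10.7 degrees, less where a joint would pass 70% of its speed; a pose out of reach is approached as far as the arm can. A call with a number of a shift or a turn outside -1 to 1 is refused whole. A call with a gripper value outside its range is refused whole. "grip" is the closure, from 0 (fully open) to 1 (shut), set as the call begins (left out, the last holds). The fingers move at their own pace and stop on an object; "force" is the grip in N (left out, the last holds). Time passes only in rows, so rows that do not move let the fingers close. It gives the time, the measured TCP pose, the force and the opening at its end, in the units of the state.
- robot.get_obs(): the state, without advancing time (a new reading comes with each control period).
- camera(name): name is "scene" or "top"; returns the picture (480x640x3 uint8, red, green, blue); there is no depth.
- camera_model(name): a dict with "K" (3x3 intrinsics, pixels), "world_to_cam" (4x4, takes a point from world to camera coordinates). Camera axes: x right, y up, looking along -z (the intrinsics and any distortion apply to the point x, -y, -z); pixel columns grow to the right and rows downward; lengths in m; the calibration is good to about 2 mm. A picture is of the moment at which its call begins. camera_model takes no time and is no camera call.
- robot.hand_in(): hands the job in, once; it reports no verdict.
The state is a dict: "time": time; "q": joint angles; "joint_velocities": joint speeds; "joint_torque": joint torques, N m; "position": TCP position; "tool_rot": TCP orientation; "ft_force": force on the tool from outside, world axes, zero at the start; "moment": the same for the moment, N m; "grip_width": finger opening in m.
Only numpy, scipy, OpenCV 4.12 (cv2) and the standard library are available. Lean on these libraries where they do the work, as an engineer would, in place of code of your own. Each camera call takes 0.05 s, during which the arm holds its last target.

## Working session

There is one attempt and no reset: what is moved stays moved. The work goes in short steps, Python scripts to look and compute and a tool call to move; the robot and the scene stay as the last step left them, time stands still between calls to the robot, and variables do not carry over. Pictures are saved under pics/ and viewed, and the job is handed in when it is done.

Besides the shell and the picture viewer there is one more tool, called after "Call:" as name([rows], argument=value, ...), one row to a line, values as JSON. drive_tool: Moves the arm, as the interface text tells. Shifts and turns lie within -1 to 1; 1 stands for 2.5 cm of shift or 6 degrees of turn. Its arguments: {"type":"object","properties":{"plan":{"type":"array","items":{"type":"array","items":{"type":"array","items":{"type":"number","minimum":-1,"maximum":1}}}},"grip":{"type":"number"},"force":{"type":"number"}},"required":["plan"]}

```bash
mkdir -p pics; ls; python3 - <<'E'
from rig import robot,camera,camera_model
import cv2
for n in("scene","top"):
    im=camera(n); cv2.imwrite(f"pics/{n}0.png",im[:,:,::-1]); m=camera_model(n); print(n,m)
print(robot.get_obs())
E
```

```text
pics
scene {'K': array([[443.39682155,   0.        , 313.50654138],
       [  0.        , 443.39682155, 238.92232942],
       [  0.        ,   0.        ,   1.        ]]), 'world_to_cam': array([[-0.76457918,  0.64436992,  0.01435551,  0.47285452],
       [-0.32946277, -0.40987425,  0.85056298,  0.09395924],
       [ 0.55396115,  0.64559314,  0.52567722, -1.12021485],
       [ 0.        ,  0.        ,  0.        ,  1.        ]])}
top {'K': array([[486.51319778,   0.        , 319.38050615],
       [  0.        , 486.51319778, 244.10144326],
       [  0.        ,   0.        ,   1.        ]]), 'world_to_cam': array([[ 0.02133946, -0.99972006, -0.01021953, -0.09063134],
       [ 0.98528451,  0.01929526,  0.16982969, -0.57072611],
       [-0.16958496, -0.01369322,  0.98542044, -0.92404906],
       [ 0.        ,  0.        ,  0.        ,  1.        ]])}
{'time': 0.1, 'q': array([ 1.15949065e+00,  5.28373831e-01,  1.43377289e+00,  8.42805901e-07,
        1.18142385e+00, -1.78521412e-01]), 'joint_velocities': array([-0.00025045, -0.00234643, -0.0039485 , -0.00081916,  0.00034239,
        0.00283337]), 'joint_torque': array([-2.37857648e-04, -4.40986347e+01, -1.77151787e+01,  6.34587044e-02,
        5.34368400e-02, -1.45500968e-05]), 'position': array([0.14403753, 0.60785621, 0.40386917]), 'tool_rot': array([ 1.16129617e-01,  9.93233575e-01, -9.46146940e-04, -2.87820029e-04]), 'ft_force': array([-0.84235271, -0.16604085, -0.4721192 ]), 'moment': array([ 0.00387805, -0.05428677, -0.01746652]), 'grip_width': 0.08711986974936897}
```

View pics/scene0.png

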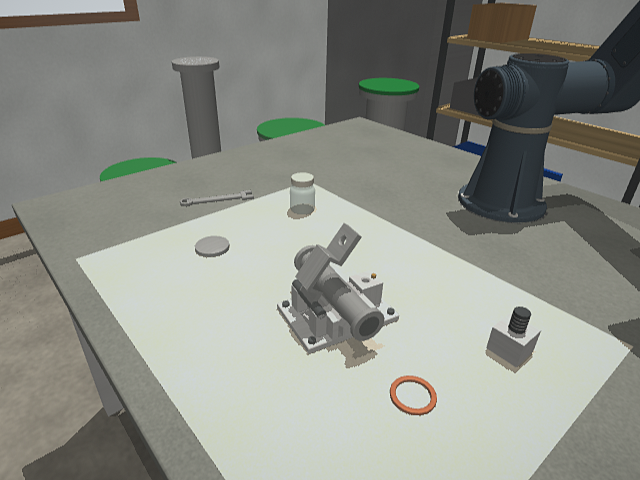

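View pics/top0.png

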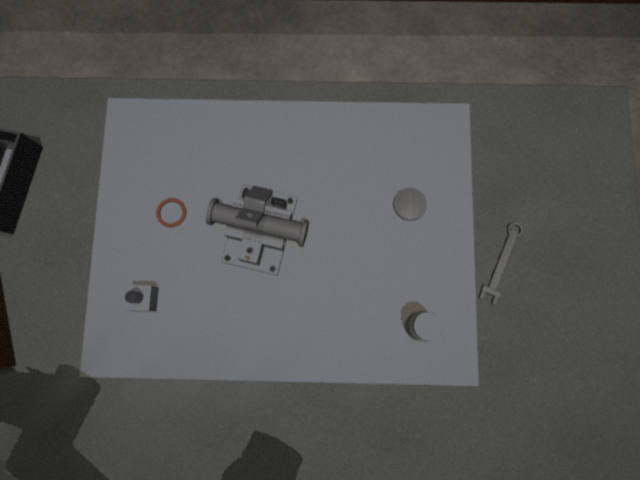

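```bash
python3 - <<'E'
import cv2
t=cv2.imread("pics/top0.png"); s=cv2.imread("pics/scene0.png")
c=t[170:320,110:330]; c=cv2.convertScaleAbs(c,alpha=1.6); cv2.imwrite("pics/t0z.png",cv2.resize(c,(790,539),interpolation=cv2.INTER_CUBIC))
c=s[215:375,260:420]; cv2.imwrite("pics/s0z.png",cv2.resize(c,(600,600),interpolation=cv2.INTER_CUBIC))
c=s[290:380,470:560]; cv2.imwrite("pics/s0p.png",cv2.resize(c,(450,450),interpolation=cv2.INTER_CUBIC))
E
```

```text
(no output)
```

View pics/t0z.png

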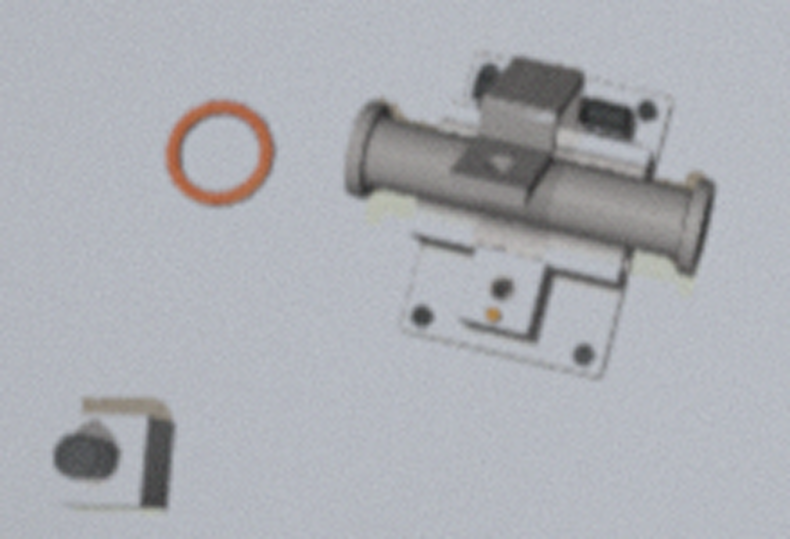

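View pics/s0z.png

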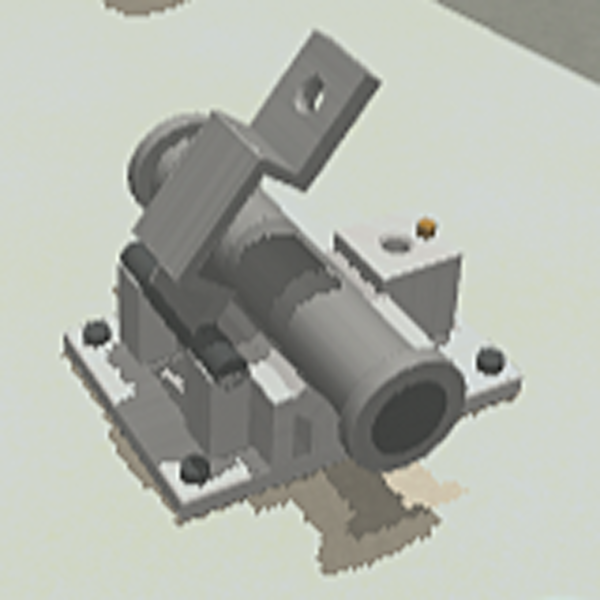

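View pics/s0p.png

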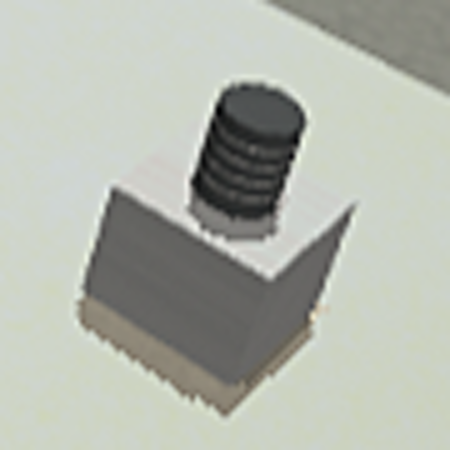

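```bash
cat > h.py <<'E'
import numpy as np
from scipy.optimize import least_squares
from rig import camera_model
CM={n:camera_model(n) for n in("scene","top")}
def proj(n,P):
    P=np.atleast_2d(P); m=CM[n]; c=P@m["world_to_cam"][:3,:3].T+m["world_to_cam"][:3,3]
    x=np.c_[c[:,0],-c[:,1],-c[:,2]]; p=x@m["K"].T; return p[:,:2]/p[:,2:]
def tri(ps,pt):
    f=lambda X: np.r_[proj("scene",X)[0]-ps,proj("top",X)[0]-pt]
    r=least_squares(f,[.6,0,.05]); return r.x,r.fun
def onz(n,p,z):
    r=least_squares(lambda X: proj(n,[X[0],X[1],z])[0]-p,[.6,0]); return r.x
tz=lambda u,v:np.array([110+(u+.5)/3.591-.5,170+(v+.5)/3.591-.5])
sz=lambda u,v:np.array([260+(u+.5)/3.75-.5,215+(v+.5)/3.75-.5])
sp=lambda u,v:np.array([470+(u+.5)/5-.5,290+(v+.5)/5-.5])
def clampP(c,L):
    L=np.atleast_2d(L); ca,sa=np.cos(c[2]),np.sin(c[2])
    return np.c_[c[0]+ca*L[:,0]-sa*L[:,1],c[1]+sa*L[:,0]+ca*L[:,1],L[:,2]]
def strapL(a,S): # strap frame point -> clamp frame; hinge at x=50,z=55, free end at -x lifts
    S=np.atleast_2d(S); c,s=np.cos(a),np.sin(a)
    return np.c_[.05+c*S[:,0]+s*S[:,2],S[:,1],.055-s*S[:,0]+c*S[:,2]]
E
python3 - <<'E'
from h import *
print("cams",[-m["world_to_cam"][:3,:3].T@m["world_to_cam"][:3,3] for m in CM.values()])
print("hole",*tri(sz(396,243),tz(502,289)))
print("plunger",*tri(sz(427,222),tz(494,315)))
print("straphole",*tri(sz(310,93),tz(500,162)))
F=[("top",tz(502,289),(-.058,0,.055)),("top",tz(494,315),(-.074,0,.061)),("top",tz(403,330),(-.085,.06,.012)),("top",tz(602,377),(-.085,-.06,.012)),("top",tz(672,95),(.085,-.06,.012)),("top",tz(478,52),(.085,.06,.012)),
("scene",sz(396,243),(-.058,0,.055)),("scene",sz(427,222),(-.074,0,.061)),("scene",sz(65,335),(.085,-.06,.012)),("scene",sz(180,512),(.085,.06,.012)),("scene",sz(522,378),(-.085,.06,.012))]
f=lambda c:np.concatenate([proj(n,clampP(c,L))[0]-p for n,p,L in F])
r=least_squares(f,[.65,.05,-.2]);print("clamp",r.x);print(r.fun.reshape(-1,2).round(1).tolist())
c=r.x
G=[("scene",sz(310,93),(-.108,0,.01)),("top",tz(500,162),(-.108,0,.01)),("scene",sz(348,56),(-.13,0,.01))]
g=least_squares(lambda a:np.concatenate([proj(n,clampP(c,strapL(a[0],S)))[0]-p for n,p,S in G]),[.9]);print("strap",g.x,g.fun.round(1))
print("hole base",clampP(c,(-.058,0,.055)),"tip",clampP(c,strapL(g.x[0],(-.13,0,.01))))
# tube: outer face +y center, scene bore (410,410)
for t in(-.015,-.01,-.005,0,.002):
  P=clampP(c,[(0,t+.099,.055),(0,t-.099,.055)]); print(t,((proj("scene",P)-[260,215])*3.75).round().tolist(),((proj("top",P)-[110,170])*3.591).round().tolist())
print("pinhead top",*tri(sp(262,108),tz(86,458)),onz("scene",sp(262,108),.079))
print("stand top corners",[onz("scene",sp(*p),.045).round(4).tolist() for p in((112,187),(273,279),(355,204))])
E
```

```text
cams [array([1.0130463 , 0.45702127, 0.50216511]), array([ 0.4075568 , -0.09224687,  1.00657686])]
hole [0.55647636 0.05982732 0.05390532] [-0.11987675 -0.00897321 -0.10893716  0.0913259 ]
plunger [0.54075584 0.06287412 0.06004197] [-0.29362316 -0.01954524 -0.26571523  0.2174848 ]
straphole [0.60629923 0.04935024 0.14732474] [-0.41427876 -0.04319877 -0.36654364  0.33427828]
clamp [ 0.61120919  0.04856111 -0.2041051 ]
[[-0.5, 1.0], [-0.7, 1.2], [-1.1, -0.9], [-0.1, -1.2], [-0.5, -0.8], [-1.4, -0.9], [1.0, -0.9], [0.9, -0.7], [-2.5, -0.7], [-0.3, -1.7], [-0.6, -1.1]]
strap [0.92358427] [ 0.9 -0.2 -0.8  1.5 -1.2 -2.3]
hole base [[0.55441311 0.06031718 0.055     ]] tip [[0.59122508 0.05269757 0.16473948]]
-0.015 [[397.0, 392.0], [166.0, 146.0]] [[379.0, 159.0], [724.0, 236.0]]
-0.01 [[404.0, 400.0], [171.0, 151.0]] [[371.0, 157.0], [715.0, 234.0]]
-0.005 [[411.0, 408.0], [176.0, 156.0]] [[362.0, 155.0], [706.0, 232.0]]
0 [[418.0, 415.0], [181.0, 161.0]] [[354.0, 153.0], [697.0, 230.0]]
0.002 [[421.0, 419.0], [183.0, 163.0]] [[350.0, 152.0], [694.0, 229.0]]
pinhead top [0.4563145  0.27687559 0.07509705] [-1.24006885  0.11061935 -1.48309371  0.74893522] [0.45976178 0.27954734]
stand top corners [[0.4846, 0.2548], [0.4831, 0.3047], [0.4348, 0.3048]]
```

Call:
drive_tool([
  [[0.55, -0.865, 0, 0, 0, -0.46], [0.55, -0.865, 0, 0, 0, -0.46], [0.55, -0.865, 0, 0, 0, -0.46], [0.55, -0.865, 0, 0, 0, -0.46], [0.55, -0.865, 0, 0, 0, -0.46], [0.55, -0.865, 0, 0, 0, -0.46], [0.55, -0.865, 0, 0, 0, -0.46], [0.55, -0.865, 0, 0, 0, -0.46]],
], grip=0.6, force=20)

```text
time: 1.1
position: [0.2544, 0.4343, 0.4044]
tool_rot: [0.305, 0.952, -0.0, -0.0]
ft_force: [0.3, -0.6, 0.2]
grip_width: 0.0352
```

Call:
drive_tool([
  [[0.55, -0.865, 0, 0, 0, -0.46], [0.55, -0.865, 0, 0, 0, -0.46], [0.55, -0.865, 0, 0, 0, -0.46], [0.55, -0.865, 0, 0, 0, -0.46], [0.55, -0.865, 0, 0, 0, -0.46], [0.55, -0.865, 0, 0, 0, -0.46], [0.55, -0.865, 0, 0, 0, -0.46], [0.55, -0.865, 0, 0, 0, -0.46]],
])

```text
time: 2.1
position: [0.3644, 0.2613, 0.4045]
tool_rot: [0.482, 0.876, -0.0, -0.0]
ft_force: [0.8, 0.0, -0.1]
grip_width: 0.0348
```

Call:
drive_tool([
  [[0.55, -0.865, 0, 0, 0, -0.46], [0.55, -0.865, 0, 0, 0, -0.46], [0.55, -0.865, 0, 0, 0, -0.46], [0.55, -0.865, 0, 0, 0, -0.46], [0.55, -0.865, 0, 0, 0, -0.46], [0.55, -0.865, 0, 0, 0, -0.46], [0.55, -0.865, 0, 0, 0, -0.46], [0.55, -0.865, 0, 0, 0, -0.46]],
])

```text
time: 3.1
position: [0.4744, 0.0884, 0.4045]
tool_rot: [0.641, 0.768, -0.0, -0.0]
ft_force: [0.4, 0.7, -0.6]
grip_width: 0.0346
```

Call:
drive_tool([
  [[0.55, -0.865, 0, 0, 0, -0.46], [0.55, -0.865, 0, 0, 0, -0.46], [0.55, -0.865, 0, 0, 0, -0.46], [0.55, -0.865, 0, 0, 0, -0.46], [0.55, -0.865, 0, 0, 0, -0.46], [0.55, -0.865, 0, 0, 0, -0.46], [0.55, -0.865, 0, 0, 0, -0.46], [0.55, -0.865, 0, 0, 0, -0.46]],
])

```text
time: 4.1
position: [0.585, -0.0853, 0.4047]
tool_rot: [0.776, 0.63, 0.0, -0.0]
ft_force: [0.6, 0.5, -1.0]
grip_width: 0.0347
```

Call:
drive_tool([
  [[0, 0, -0.86, 0, 0, 0], [0, 0, -0.86, 0, 0, 0], [0, 0, -0.86, 0, 0, 0], [0, 0, -0.86, 0, 0, 0], [0, 0, -0.86, 0, 0, 0], [0, 0, -0.86, 0, 0, 0], [0, 0, -0.86, 0, 0, 0], [0, 0, -0.86, 0, 0, 0]],
])

```text
time: 5.1
position: [0.5847, -0.0847, 0.2319]
tool_rot: [0.776, 0.631, 0.0, 0.0]
ft_force: [-0.7, -0.0, -0.0]
grip_width: 0.0347
```

```bash
cat > snap.py <<'E'
import sys,cv2
from rig import robot,camera
def snap(tag,tb=(110,170,330,320),sb=(240,190,440,380)):
    t=camera("top")[:,:,::-1]; s=camera("scene")[:,:,::-1]
    cv2.imwrite(f"pics/t{tag}f.png",t);cv2.imwrite(f"pics/s{tag}f.png",s)
    a=cv2.convertScaleAbs(t[tb[1]:tb[3],tb[0]:tb[2]],alpha=1.6); b=s[sb[1]:sb[3],sb[0]:sb[2]]
    cv2.imwrite(f"pics/t{tag}.png",cv2.resize(a,None,fx=3.5,fy=3.5,interpolation=cv2.INTER_CUBIC))
    cv2.imwrite(f"pics/s{tag}.png",cv2.resize(b,None,fx=3,fy=3,interpolation=cv2.INTER_CUBIC))
    o=robot.get_obs(); print({k:o[k].round(4).tolist() if hasattr(o[k],'round') and k!='time' else o[k] for k in('time','q','position','ft_force','grip_width')})
if __name__=="__main__": snap(sys.argv[1])
E
python3 snap.py 1
```

```text
{'time': 5.2, 'q': [-0.3328, 0.7243, 1.6489, -0.0001, 0.7733, -0.128], 'position': [0.5837, -0.0843, 0.2304], 'ft_force': [-1.5738, -0.1114, -0.2014], 'grip_width': 0.034848048906604805}
```

View pics/s1.png

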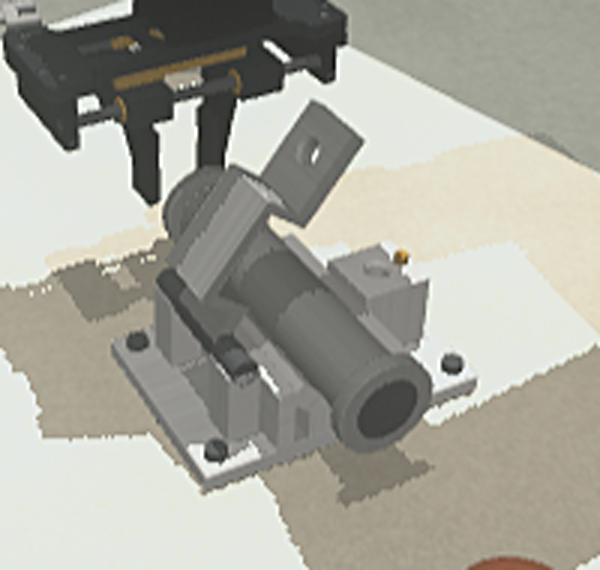

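View pics/t1.png

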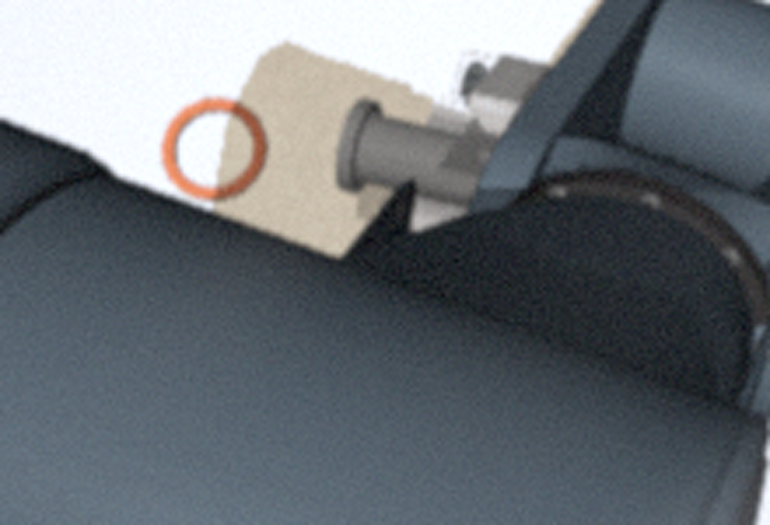

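Call:
drive_tool([
  [[0.04, 0.196, 0, 0, 0, 0], [0.04, 0.196, 0, 0, 0, 0], [0.04, 0.196, 0, 0, 0, 0], [0.04, 0.196, 0, 0, 0, 0], [0.04, 0.196, 0, 0, 0, 0], [0.04, 0.196, 0, 0, 0, 0], [0.04, 0.196, 0, 0, 0, 0], [0.04, 0.196, 0, 0, 0, 0]],
])

```text
time: 6.2
position: [0.5923, -0.0456, 0.233]
tool_rot: [0.775, 0.632, -0.001, 0.001]
ft_force: [-1.5, -4.7, 0.3]
grip_width: 0.0349
```

```bash
python3 snap.py 2
```

```text
{'time': 6.3, 'q': [-0.2637, 0.7233, 1.6383, -0.0019, 0.7789, -0.0594], 'position': [0.5924, -0.0451, 0.233], 'ft_force': [-0.9915, -4.7857, 1.1908], 'grip_width': 0.0348197522601557}
```

View pics/s2.png

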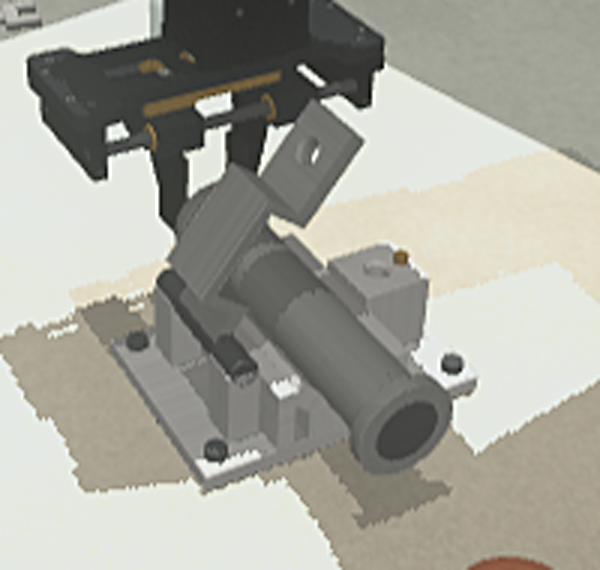

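Call:
drive_tool([
  [[0.024, 0.118, 0, 0, 0, 0], [0.024, 0.118, 0, 0, 0, 0], [0.024, 0.118, 0, 0, 0, 0], [0.024, 0.118, 0, 0, 0, 0], [0.008, 0.04, 0, 0, 0, 0]],
])

```text
time: 6.92
position: [0.5951, -0.0327, 0.233]
tool_rot: [0.775, 0.632, -0.0, 0.001]
ft_force: [0.0, -6.1, 1.5]
grip_width: 0.0349
```

Call:
drive_tool([
  [[0.008, 0.04, 0, 0, 0, 0], [0.008, 0.04, 0, 0, 0, 0]],
])

```text
time: 7.18
position: [0.5955, -0.0309, 0.233]
tool_rot: [0.775, 0.632, -0.0, 0.001]
ft_force: [-0.4, -5.7, 1.0]
grip_width: 0.0348
```

Call:
drive_tool([
  [[0.008, 0.04, 0, 0, 0, 0], [0.008, 0.04, 0, 0, 0, 0]],
])

```text
time: 7.42
position: [0.5958, -0.0298, 0.2331]
tool_rot: [0.775, 0.632, -0.001, 0.002]
ft_force: [-1.6, -11.6, 1.6]
grip_width: 0.0346
```

Call:
drive_tool([
  [[0.008, 0.04, 0, 0, 0, 0], [0.0, 0.0, 0, 0, 0, 0]],
])

```text
time: 7.68
position: [0.5959, -0.0296, 0.2331]
tool_rot: [0.775, 0.632, -0.002, 0.002]
ft_force: [-2.4, -11.9, 1.5]
grip_width: 0.0346
```

```bash
python3 snap.py 3
```

```text
{'time': 7.775, 'q': [-0.2358, 0.7254, 1.6316, -0.0069, 0.7833, -0.0278], 'position': [0.5958, -0.0296, 0.2331], 'ft_force': [-2.5761, -12.2026, 0.4113], 'grip_width': 0.03488091922121444}
```

View pics/s3.png

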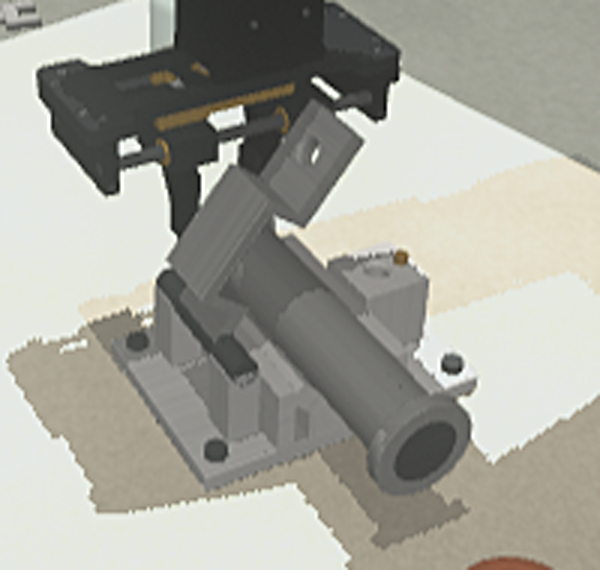

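Call:
drive_tool([
  [[0.016, 0.08, 0, 0, 0, 0], [0.0, 0.0, 0, 0, 0, 0]],
])

```text
time: 8.02
position: [0.596, -0.029, 0.2331]
tool_rot: [0.775, 0.632, -0.003, 0.003]
ft_force: [-4.0, -18.7, 1.2]
grip_width: 0.0349
```

Call:
drive_tool([
  [[-0.064, -0.314, 0, 0, 0, 0], [-0.064, -0.314, 0, 0, 0, 0], [-0.064, -0.314, 0, 0, 0, 0], [-0.064, -0.314, 0.1, 0, 0, 0], [0, 0, 1, 0, 0, 0], [0, 0, 1, 0, 0, 0], [0, 0, 1, 0, 0, 0], [0, 0, 1, 0, 0, 0]],
])

```text
time: 9.02
position: [0.5896, -0.0563, 0.3362]
tool_rot: [0.775, 0.632, 0.0, -0.0]
ft_force: [0.3, -0.6, -0.4]
grip_width: 0.0347
```

Call:
drive_tool([
  [[0, 0, 1, 0, 0, 0], [0, 0, 1, 0, 0, 1], [0, 0, 0, 0, 0, 1], [0, 0, 0, 0, 0, 1], [0, 0, 0, 0, 0, 1], [0, 0, 0, 0, 0, 1], [0, 0, 0, 0, 0, 1], [0, 0, 0, 0, 0, 1]],
], grip=1)

```text
time: 10.02
position: [0.5896, -0.0562, 0.3854]
tool_rot: [0.496, 0.868, 0.0, -0.0]
ft_force: [0.1, -0.2, 0.3]
grip_width: 0.0004
```

Call:
drive_tool([
  [[0.116, 0.53, 0, 0, 0, 1], [0.116, 0.53, 0, 0, 0, 1], [0.116, 0.53, 0, 0, 0, 1], [0.116, 0.53, 0, 0, 0, 1], [0.116, 0.53, 0, 0, 0, 1], [0.116, 0.53, 0, 0, 0, 1], [0.116, 0.53, 0, 0, 0, 1], [0.116, 0.53, 0, 0, 0, 0.9]],
])

```text
time: 11.02
position: [0.6128, 0.0502, 0.3853]
tool_rot: [0.105, 0.994, 0.0, -0.0]
ft_force: [0.2, 0.2, -0.2]
grip_width: 0.0006
```

```bash
python3 snap.py 4; python3 - <<'E'
from rig import robot
from scipy.spatial.transform import Rotation as R
o=robot.get_obs(); print(R.from_quat(o['tool_rot']).as_matrix().round(3))
E
```

```text
{'time': 11.125, 'q': [-0.0989, 0.5357, 1.479, 0.0006, 1.1269, -1.4577], 'position': [0.6129, 0.0508, 0.3853], 'ft_force': [-0.4356, 0.5508, 0.1816], 'grip_width': 0.0005415315801758169}
[[-0.978  0.211  0.   ]
 [ 0.211  0.978  0.001]
 [ 0.     0.001 -1.   ]]
```

View pics/s4.png

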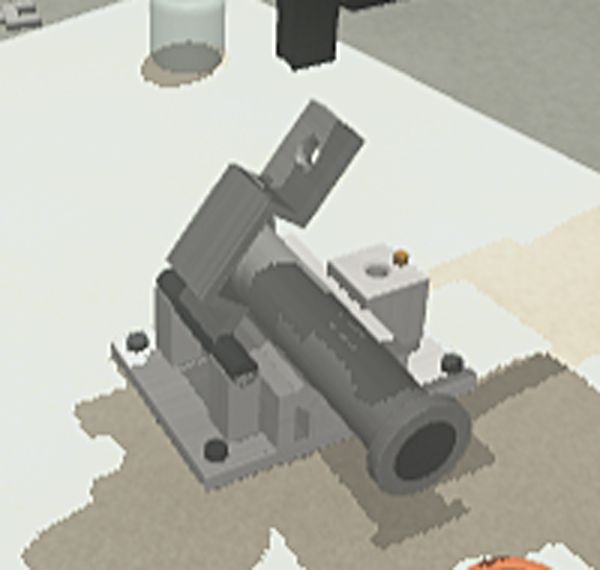

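Call:
drive_tool([
  [[-0.04, -0.02, -0.5, 0, 0, 0], [-0.04, -0.02, -0.5, 0, 0, 0], [-0.04, -0.01, -0.5, 0, 0, 0], [-0.04, -0.01, -0.3, 0, 0, 0], [0, 0, -0.2, 0, 0, 0]],
])

```text
time: 11.75
position: [0.609, 0.048, 0.3347]
tool_rot: [0.107, 0.994, -0.0, -0.0]
ft_force: [0.3, 0.4, 1.3]
grip_width: 0.0002
```

```bash
python3 snap.py 5
```

```text
{'time': 11.85, 'q': [-0.1038, 0.5929, 1.5347, -0.0, 1.0145, -1.4605], 'position': [0.609, 0.0481, 0.3347], 'ft_force': [0.6447, -0.3972, 0.4012], 'grip_width': 0.00031104113959489274}
```

View pics/s5.png

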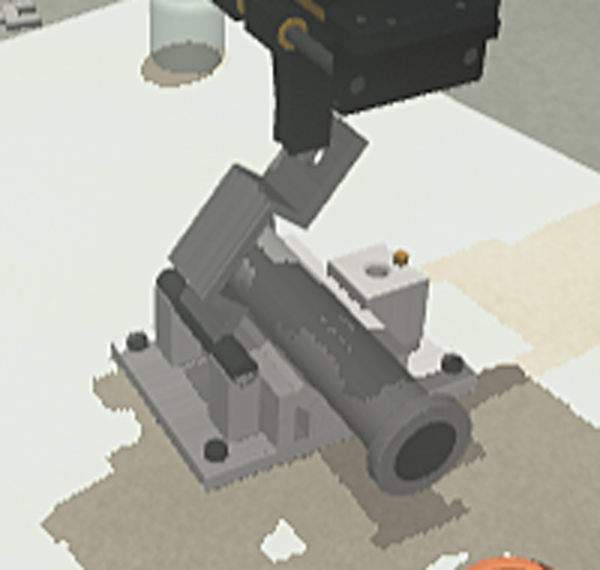

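Call:
drive_tool([
  [[-0.175, 0.04, -0.16, 0, 0, 0], [-0.175, 0.04, -0.16, 0, 0, 0], [-0.175, 0.04, -0.16, 0, 0, 0], [-0.175, 0.04, -0.16, 0, 0, 0]],
])

```text
time: 12.35
position: [0.5911, 0.0523, 0.319]
tool_rot: [0.107, 0.994, -0.0, 0.0]
ft_force: [0.4, -0.9, 0.1]
grip_width: 0.0005
```

Call:
drive_tool([
  [[-0.142, 0.03, -0.178, 0, 0, 0], [-0.142, 0.03, -0.178, 0, 0, 0], [-0.142, 0.03, -0.178, 0, 0, 0], [-0.142, 0.03, -0.178, 0, 0, 0]],
])

```text
time: 12.85
position: [0.5771, 0.0553, 0.3011]
tool_rot: [0.107, 0.994, 0.0, 0.0]
ft_force: [0.5, 0.1, -0.1]
grip_width: 0.0004
```

```bash
python3 snap.py 6
```

```text
{'time': 12.95, 'q': [-0.0971, 0.6048, 1.6412, -0.0, 0.8974, -1.454], 'position': [0.5766, 0.0553, 0.3007], 'ft_force': [-0.2587, -0.9191, 0.3874], 'grip_width': 0.0006204449016851805}
```

View pics/s6.png

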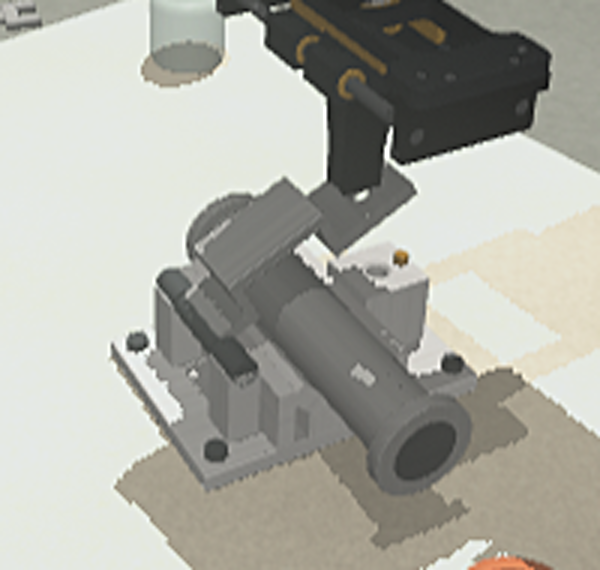

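Call:
drive_tool([
  [[-0.103, 0.023, -0.203, 0, 0, 0], [-0.103, 0.023, -0.203, 0, 0, 0], [-0.103, 0.023, -0.203, 0, 0, 0], [-0.103, 0.023, -0.203, 0, 0, 0], [-0.063, 0.013, -0.22, 0, 0, 0], [-0.063, 0.013, -0.22, 0, 0, 0], [-0.063, 0.013, -0.22, 0, 0, 0], [-0.063, 0.013, -0.22, 0, 0, 0]],
])

```text
time: 13.95
position: [0.5607, 0.0588, 0.2588]
tool_rot: [0.107, 0.994, -0.0, 0.0]
ft_force: [0.9, -0.2, -0.6]
grip_width: -0.0001
```

Call:
drive_tool([
  [[-0.01, 0, -0.1, 0, 0, 0], [0, 0, -0.1, 0, 0, 0], [0, 0, -0.1, 0, 0, 0]],
])

```text
time: 14.32
position: [0.5604, 0.0588, 0.2516]
tool_rot: [0.107, 0.994, 0.0, -0.0]
ft_force: [-0.5, 0.1, 2.4]
grip_width: 0.0005
```

Call:
drive_tool([
  [[0, 0, -0.08, 0, 0, 0], [0, 0, -0.08, 0, 0, 0], [0, 0, 0, 0, 0, 0]],
])

```text
time: 14.7
position: [0.5601, 0.0589, 0.2482]
tool_rot: [0.107, 0.994, -0.0, -0.0]
ft_force: [-1.9, 0.2, 5.3]
grip_width: 0.0003
```

```bash
python3 snap.py 7
```

```text
{'time': 14.8, 'q': [-0.0936, 0.6717, 1.7123, -0.0, 0.7583, -1.4505], 'position': [0.5601, 0.0589, 0.2482], 'ft_force': [-2.2477, -0.2539, 6.5526], 'grip_width': 0.0003740038265514645}
```

View pics/s7.png

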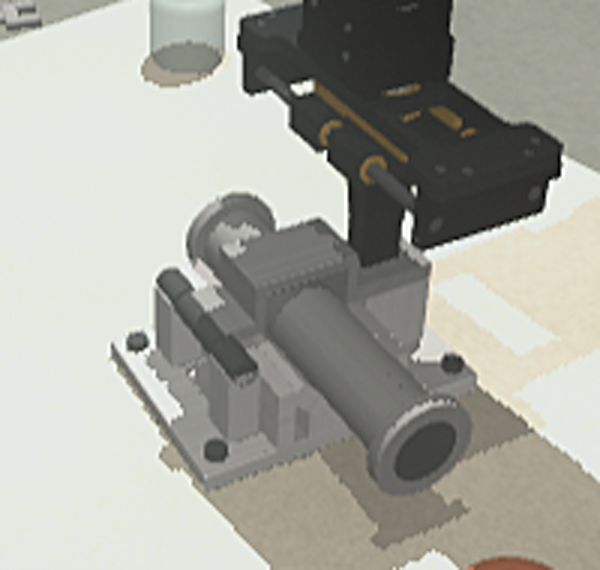

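Call:
drive_tool([
  [[0, 0, 0.7, 0, 0, 0], [0, 0, 0.9, 0, 0, 0], [0, 0, 0.9, 0, 0, 0], [-0.3, 0.7, 0.9, 0, 0, 0], [-0.4, 0.9, 0.7, 0, 0, 0], [-0.4, 0.9, 0, 0, 0, 0], [-0.4, 0.9, 0, 0, 0, 0], [-0.4, 0.9, 0, 0, 0, 0]],
], grip=0.3)

```text
time: 15.8
position: [0.5127, 0.167, 0.3512]
tool_rot: [0.107, 0.994, 0.0, 0.001]
ft_force: [0.9, 0.0, -1.4]
grip_width: 0.0602
```

Call:
drive_tool([
  [[-0.45, 0.9, 0, 0, 0, 0], [-0.45, 0.9, 0, 0, 0, 0], [-0.45, 0.9, -0.2, 0, 0, 0], [-0.4, 0.9, -0.6, 0, 0, 0], [-0.4, 0.9, -0.6, 0, 0, 0], [-0.4, 0.9, -0.6, 0, 0, 0], [0, 0, 0, 0, 0, 0]],
])

```text
time: 16.68
position: [0.4483, 0.3023, 0.2999]
tool_rot: [0.105, 0.994, -0.0, -0.001]
ft_force: [-0.1, 0.3, 0.0]
grip_width: 0.0608
```

```bash
python3 -c "
from snap import *
snap('8',(110,200,330,340),(420,220,620,410))"
```

```text
{'time': 16.775, 'q': [0.3841, 0.5647, 1.7389, -0.0005, 0.8368, -0.9732], 'position': [0.4495, 0.3013, 0.3008], 'ft_force': [-0.1576, -1.1101, 1.1119], 'grip_width': 0.06111788489878945}
```

View pics/s8.png

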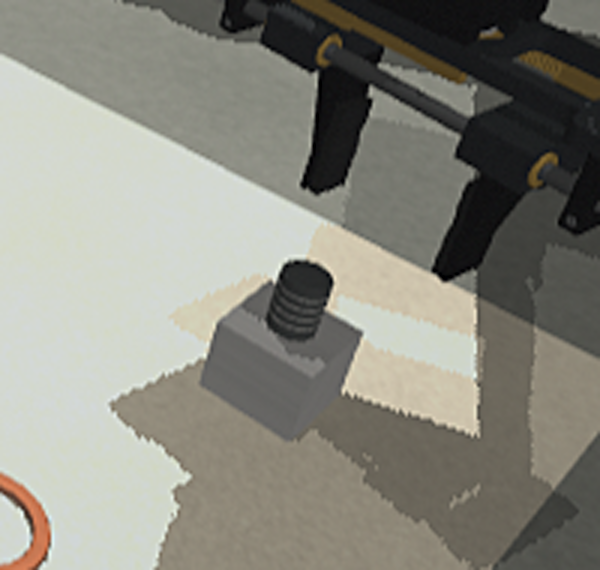

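View pics/t8.png

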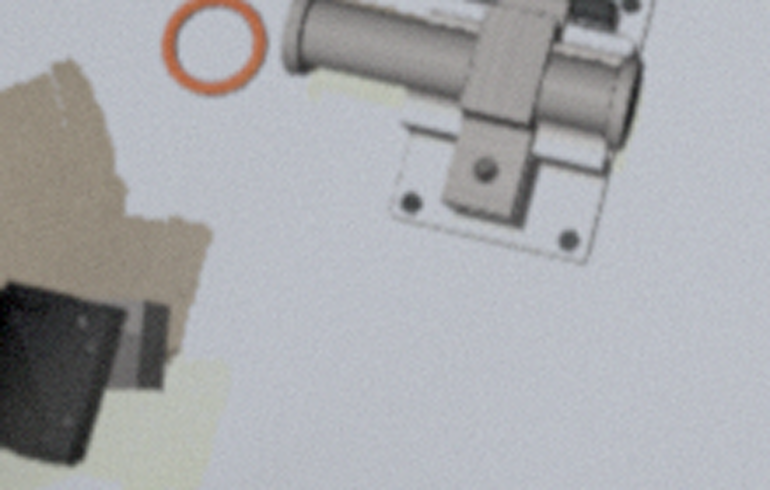

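View pics/s8f.png

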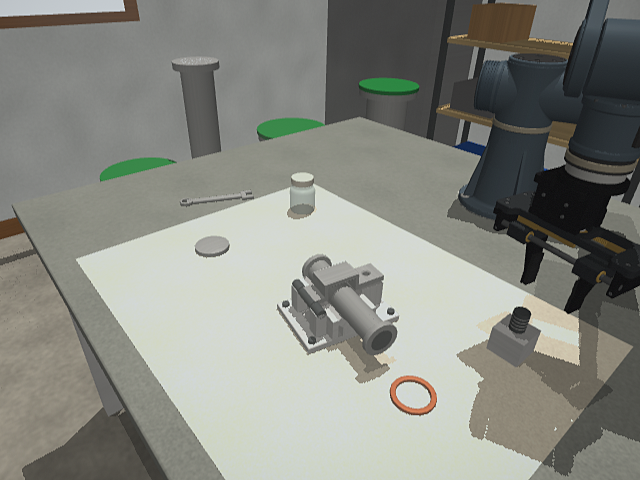

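```bash
python3 - <<'E'
from h import *
import cv2
s=cv2.imread("pics/s8f.png")[250:310,330:400]; cv2.imwrite("pics/s8h.png",cv2.resize(s,None,fx=8,fy=8,interpolation=cv2.INTER_CUBIC))
t=cv2.imread("pics/t8f.png")[200:280,215:305]; cv2.imwrite("pics/t8h.png",cv2.resize(cv2.convertScaleAbs(t,alpha=1.6),None,fx=8,fy=8,interpolation=cv2.INTER_CUBIC))
c=np.array([.4495,.3013,.1188]);d=np.array([.211,.978,0])
print(proj("scene",[c,c-d*.03,c-d*.045,c+d*.03,c+d*.045]).round(1))
print(((proj("scene",[c,c-d*.03,c-d*.045,c+d*.03,c+d*.045])-[420,220])*3).round())
E
```

```text
[[548.1 294.2]
 [530.1 282.4]
 [521.5 276.8]
 [567.6 306.9]
 [577.9 313.6]]
[[384. 223.]
 [330. 187.]
 [305. 171.]
 [443. 261.]
 [474. 281.]]
```

View pics/s8h.png

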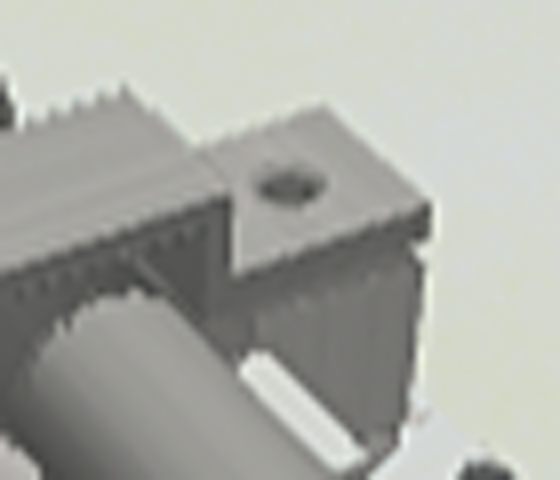

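View pics/t8h.png

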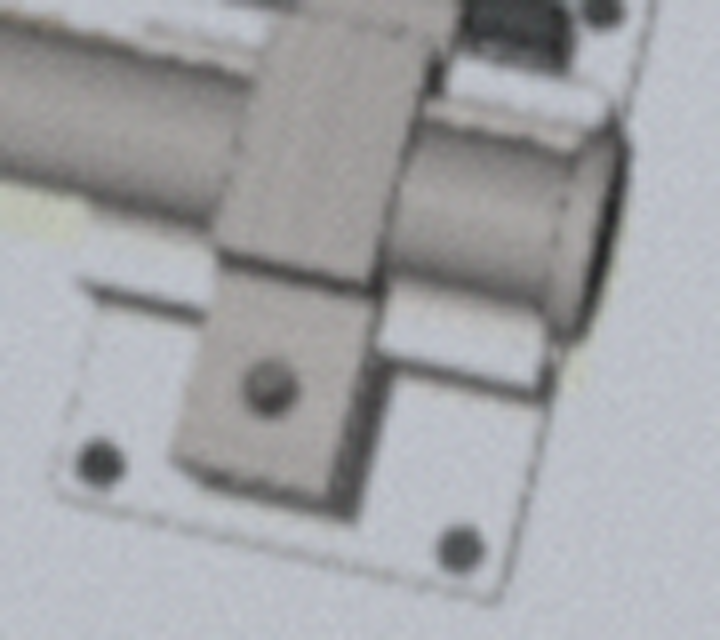

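```bash
python3 - <<'E'
from h import *
ps=np.array([330+290.5/8-.5,250+186.5/8-.5]);pt=np.array([215+270.5/8-.5,200+386.5/8-.5])
print(tri(ps,pt)); print(onz("scene",ps,.069),onz("top",pt,.069))
# base hole earlier per-view
print(onz("scene",sz(396,243),.055),onz("top",tz(502,289),.055))
# gripper tip via view: measured mid (549.3,297) 
print(onz("scene",np.array([549.3,297]),.1188))
# pin head top in s8 (306,278)zoom3 
print(onz("scene",np.array([420+306.5/3-.5,220+278/3-.5]),.079), onz("top",tz(86,458),.079),onz("scene",sp(262,108),.079))
E
```

```text
(array([0.55814458, 0.06043633, 0.06879522]), array([-0.46101142, -0.03463782, -0.41769745,  0.35045428]))
[0.5578336  0.06117467] [0.5588219  0.05961701]
[0.55745276 0.06094171] [0.5564928  0.05944461]
[0.45430744 0.30522431]
[0.46215643 0.28031186] [0.45758855 0.27261442] [0.45976178 0.27954734]
```

Call:
drive_tool([
  [[0.2, -0.45, 0, 0, 0, 0], [0.2, -0.45, 0, 0, 0, 0], [0, 0, -0.5, 0, 0, 0], [0, 0, -0.5, 0, 0, 0], [0, 0, -0.4, 0, 0, 0], [0, 0, 0, 0, 0, 0]],
])

```text
time: 17.52
position: [0.4586, 0.2789, 0.2638]
tool_rot: [0.107, 0.994, -0.001, -0.001]
ft_force: [-0.9, 0.6, 0.2]
grip_width: 0.0613
```

```bash
python3 -c "
from snap import *
snap('9',(110,200,330,340),(420,220,620,410))"
```

```text
{'time': 17.625, 'q': [0.3381, 0.621, 1.7705, -0.0, 0.7508, -1.0192], 'position': [0.459, 0.279, 0.2648], 'ft_force': [-0.4379, -0.2491, 0.1929], 'grip_width': 0.0606964227768511}
```

View pics/s9.png

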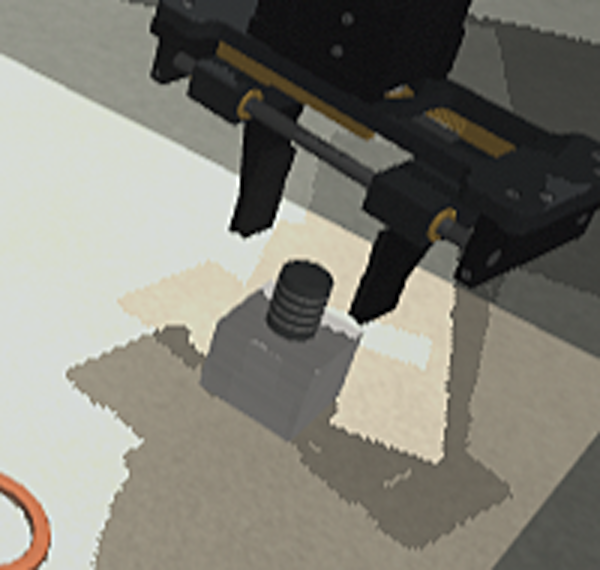

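Call:
drive_tool([
  [[0, 0, -0.5, 0, 0, 0], [0, 0, -0.5, 0, 0, 0], [0, 0, -0.35, 0, 0, 0], [0, 0, 0, 0, 0, 0]],
])

```text
time: 18.12
position: [0.4588, 0.2787, 0.2303]
tool_rot: [0.107, 0.994, -0.0, -0.001]
ft_force: [0.8, -0.7, 0.3]
grip_width: 0.0608
```

Call:
drive_tool([
  [[0, 0, 0, 0, 0, 0], [0, 0, 0, 0, 0, 0], [0, 0, 0, 0, 0, 0], [0, 0, 0, 0, 0, 0], [0, 0, 0, 0, 0, 0]],
], grip=1, force=45)

```text
time: 18.75
position: [0.4592, 0.2789, 0.2316]
tool_rot: [0.107, 0.994, 0.0, 0.0]
ft_force: [0.8, 0.1, 0.8]
grip_width: 0.0228
```

```bash
python3 -c "
from snap import *
snap('10',(110,200,330,340),(420,220,620,410))"
```

```text
{'time': 18.85, 'q': [0.3376, 0.6792, 1.7859, 0.0, 0.6762, -1.0192], 'position': [0.4592, 0.2789, 0.2316], 'ft_force': [-0.8308, -0.0214, 1.1901], 'grip_width': 0.023034352957066264}
```

View pics/s10.png

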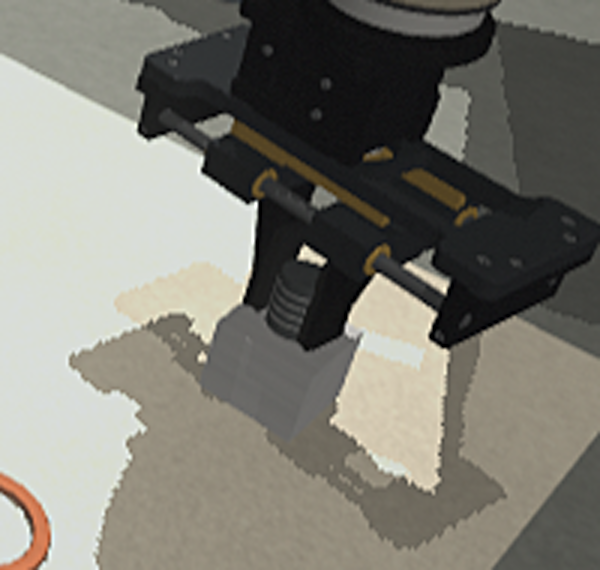

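Call:
drive_tool([
  [[0, 0, 0.4, 0, 0, 0], [0, 0, 0.7, 0, 0, 0], [0, 0, 0.8, 0, 0, 0], [0, 0, 0.8, 0, 0, 0], [0, 0, 0.8, 0, 0, 0], [0, 0, 0.5, 0, 0, 0], [0.2, -0.44, 0, 0, 0, 0], [0.392, -0.8, 0, 0, 0, 0]],
])

```text
time: 19.85
position: [0.4737, 0.2473, 0.3309]
tool_rot: [0.106, 0.994, -0.0, -0.0]
ft_force: [0.4, 0.4, -0.9]
grip_width: 0.023
```

Call:
drive_tool([
  [[0.42, -0.95, 0, 0, 0, 0], [0.42, -0.95, 0, 0, 0, 0], [0.42, -0.95, 0, 0, 0, 0], [0.42, -0.95, 0, 0, 0, 0], [0.42, -0.95, 0, 0, 0, 0], [0.42, -0.95, 0, 0, 0, 0], [0.42, -0.95, 0, 0, 0, 0], [0.388, -0.85, 0, 0, 0, 0]],
])

```text
time: 20.85
position: [0.5572, 0.0586, 0.3303]
tool_rot: [0.107, 0.994, -0.0, -0.001]
ft_force: [0.0, -0.5, -1.6]
grip_width: 0.0232
```

Call:
drive_tool([
  [[0, 0, 0, 0, 0, 0], [0, 0, 0, 0, 0, 0]],
])

```text
time: 21.1
position: [0.5565, 0.0603, 0.3307]
tool_rot: [0.107, 0.994, 0.0, -0.001]
ft_force: [-0.5, 1.2, -0.8]
grip_width: 0.0229
```

```bash
python3 -c "
from snap import *
snap('11',(170,170,350,320),(270,190,470,380))"
```

```text
{'time': 21.2, 'q': [-0.0905, 0.5389, 1.6685, 0.0002, 0.9357, -1.4483], 'position': [0.5565, 0.061, 0.331], 'ft_force': [-0.1715, 0.2792, -0.2017], 'grip_width': 0.022769462499166747}
```

View pics/s11.png

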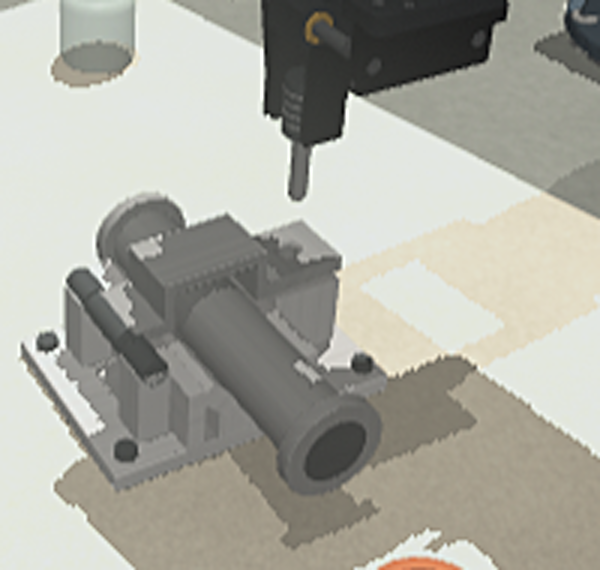

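View pics/t11.png

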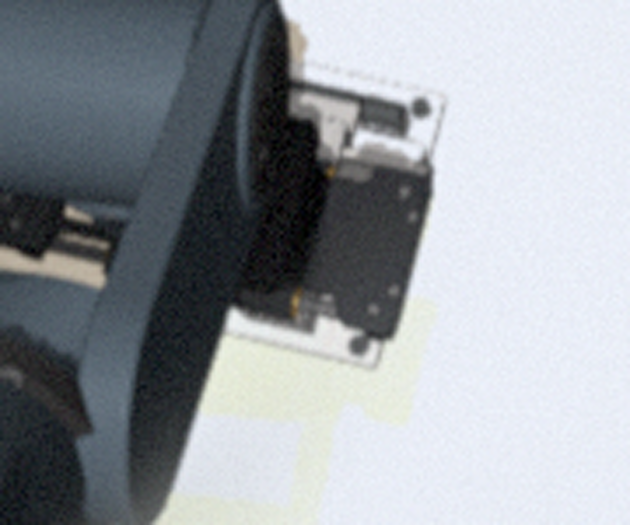

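```bash
python3 - <<'E'
from h import *
import cv2
s=cv2.imread("pics/s11f.png")[225:270,345:395]; cv2.imwrite("pics/s11h.png",cv2.resize(s,None,fx=12,fy=12,interpolation=cv2.INTER_CUBIC))
f=lambda u,v:np.array([270+(u+.5)/3-.5,190+(v+.5)/3-.5])
print(onz("scene",f(299,197),.1024))
P=np.array([.557,.0605,0])
for z in(.1024,.1214,.1444): print(z,proj("scene",P+[0,0,z]).round(1))
E
```

```text
[0.55376303 0.06161744]
0.1024 [[367.4 255.7]]
0.1214 [[368.4 245.9]]
0.1444 [[369.5 233.5]]
```

View pics/s11h.png

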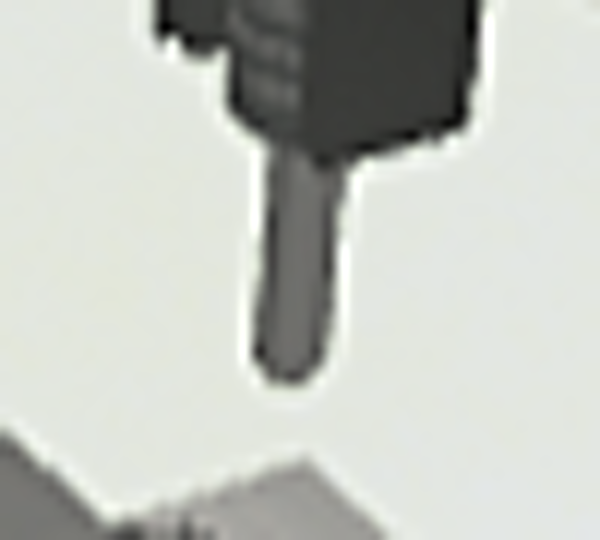

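```bash
python3 - <<'E'
from h import *
for p in((368.7,255.5),(368.7,255),(369.2,255.5)): print(onz("scene",np.array(p),.1024))
E
```

```text
[0.55491898 0.06130822]
[0.55385913 0.06029094]
[0.55428535 0.06181945]
```

Call:
drive_tool([
  [[0.04, 0, -0.4, 0, 0, 0], [0.04, 0, -0.4, 0, 0, 0], [0, 0, -0.25, 0, 0, 0], [0, 0, 0, 0, 0, 0], [0, 0, 0, 0, 0, 0]],
])

```text
time: 21.82
position: [0.5592, 0.0603, 0.3052]
tool_rot: [0.107, 0.994, -0.0, 0.0]
ft_force: [-1.1, -0.2, -0.5]
grip_width: 0.0231
```

```bash
cat > zz.py <<'E'
import sys,cv2
from snap import snap
t=sys.argv[1]; snap(t)
s=cv2.imread(f"pics/s{t}f.png")[240:285,340:395]; cv2.imwrite(f"pics/s{t}h.png",cv2.resize(s,None,fx=12,fy=12,interpolation=cv2.INTER_CUBIC))
E
python3 zz.py 12
```

```text
{'time': 21.925, 'q': [-0.0912, 0.5797, 1.6816, -0.0, 0.8796, -1.448], 'position': [0.5593, 0.0603, 0.3054], 'ft_force': [0.1197, 0.3069, -1.1849], 'grip_width': 0.022984040933341623}
```

View pics/s12h.png

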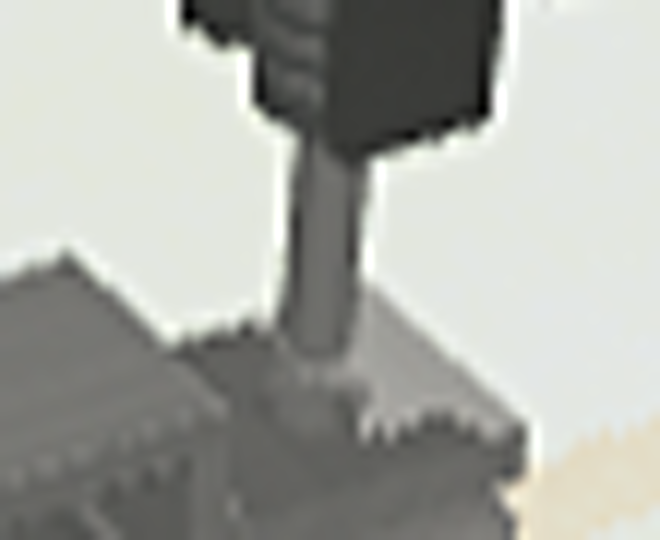

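Call:
drive_tool([
  [[0, 0, -0.1, 0, 0, 0], [0, 0, -0.1, 0, 0, 0], [0, 0, -0.1, 0, 0, 0], [0, 0, -0.1, 0, 0, 0], [0, 0, 0, 0, 0, 0]],
])

```text
time: 22.55
position: [0.5591, 0.0603, 0.2948]
tool_rot: [0.107, 0.994, -0.0, -0.0]
ft_force: [-1.0, -0.6, 0.3]
grip_width: 0.023
```

```bash
python3 zz.py 13
```

```text
{'time': 22.65, 'q': [-0.0912, 0.5956, 1.6886, -0.0, 0.8574, -1.448], 'position': [0.5592, 0.0603, 0.2951], 'ft_force': [-0.2139, 0.5354, -0.3899], 'grip_width': 0.022839862639747053}
```

View pics/s13h.png

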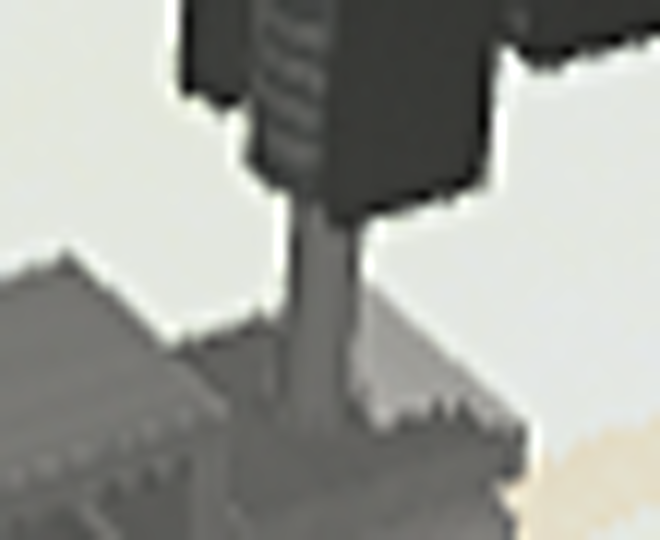

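Call:
drive_tool([
  [[0, 0, -0.06, 0, 0, 0], [0, 0, -0.06, 0, 0, 0], [0, 0, 0, 0, 0, 0]],
])

```text
time: 23.02
position: [0.5591, 0.0603, 0.292]
tool_rot: [0.107, 0.994, 0.0, -0.0]
ft_force: [-0.4, -0.0, -0.3]
grip_width: 0.0231
```

Call:
drive_tool([
  [[0, 0, -0.06, 0, 0, 0], [0, 0, -0.06, 0, 0, 0], [0, 0, 0, 0, 0, 0]],
])

```text
time: 23.4
position: [0.5591, 0.0603, 0.289]
tool_rot: [0.107, 0.994, -0.0, -0.0]
ft_force: [-0.7, -0.3, -1.4]
grip_width: 0.0228
```

```bash
python3 zz.py 14
```

```text
{'time': 23.5, 'q': [-0.0912, 0.6049, 1.6926, -0.0, 0.8443, -1.448], 'position': [0.5591, 0.0603, 0.2891], 'ft_force': [-0.4261, 0.2142, -0.9435], 'grip_width': 0.022741937137668863}
```

View pics/s14h.png

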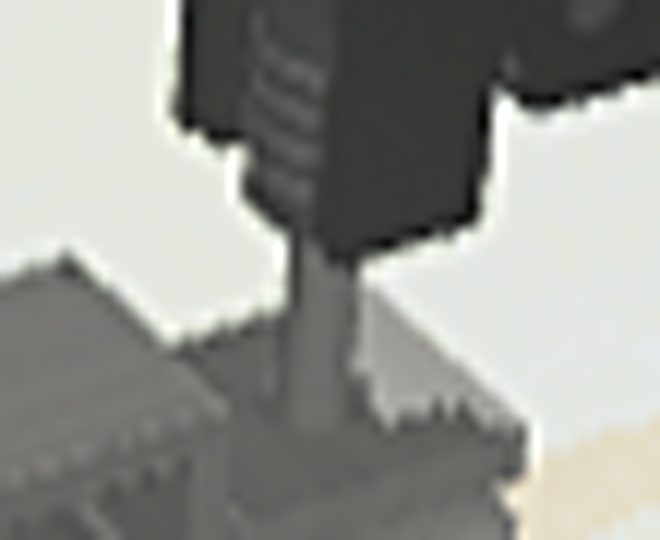

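Call:
drive_tool([
  [[0, 0, -0.06, 0, 0, 0], [0, 0, -0.06, 0, 0, 0], [0, 0, 0, 0, 0, 0]],
])

```text
time: 23.88
position: [0.5591, 0.0603, 0.286]
tool_rot: [0.107, 0.994, -0.0, -0.0]
ft_force: [-0.2, 0.3, -1.7]
grip_width: 0.0227
```

Call:
drive_tool([
  [[0, 0, -0.06, 0, 0, 0], [0, 0, -0.06, 0, 0, 0], [0, 0, 0, 0, 0, 0]],
])

```text
time: 24.25
position: [0.5591, 0.0603, 0.283]
tool_rot: [0.107, 0.994, -0.0, -0.0]
ft_force: [-0.0, -0.8, -0.8]
grip_width: 0.023
```

Call:
drive_tool([
  [[0, 0, -0.06, 0, 0, 0], [0, 0, -0.06, 0, 0, 0], [0, 0, 0, 0, 0, 0]],
])

```text
time: 24.62
position: [0.5591, 0.0603, 0.2799]
tool_rot: [0.107, 0.994, -0.0, -0.0]
ft_force: [-1.6, -0.3, -0.9]
grip_width: 0.023
```

Call:
drive_tool([
  [[0, 0, -0.06, 0, 0, 0], [0, 0, -0.06, 0, 0, 0], [0, 0, 0, 0, 0, 0]],
])

```text
time: 25.0
position: [0.5591, 0.0603, 0.2769]
tool_rot: [0.107, 0.994, -0.0, -0.0]
ft_force: [-0.4, -1.2, -0.6]
grip_width: 0.023
```

Call:
drive_tool([
  [[0, 0, -0.1, 0, 0, 0], [0, 0, -0.1, 0, 0, 0], [0, 0, -0.1, 0, 0, 0], [0, 0, -0.1, 0, 0, 0], [0, 0, -0.1, 0, 0, 0], [0, 0, -0.1, 0, 0, 0], [0, 0, 0, 0, 0, 0]],
])

```text
time: 25.88
position: [0.559, 0.0603, 0.2618]
tool_rot: [0.107, 0.994, -0.0, -0.0]
ft_force: [-1.0, -1.4, -2.4]
grip_width: 0.0229
```

Call:
drive_tool([
  [[0, 0, -0.08, 0, 0, 0], [0, 0, -0.08, 0, 0, 0], [0, 0, -0.08, 0, 0, 0], [0, 0, 0, 0, 0, 0]],
])

```text
time: 26.38
position: [0.559, 0.0603, 0.2559]
tool_rot: [0.107, 0.994, -0.0, -0.0]
ft_force: [-1.6, -0.3, -1.3]
grip_width: 0.0227
```

Call:
drive_tool([
  [[0, 0, -0.06, 0, 0, 0], [0, 0, -0.06, 0, 0, 0], [0, 0, 0, 0, 0, 0]],
])

```text
time: 26.75
position: [0.559, 0.0604, 0.2533]
tool_rot: [0.107, 0.994, 0.0, -0.0]
ft_force: [-3.0, -0.5, 3.9]
grip_width: 0.0228
```

Call:
drive_tool([
  [[0, 0, -0.04, 0, 0, 0], [0, 0, -0.04, 0, 0, 0], [0, 0, 0, 0, 0, 0]],
], force=58)

```text
time: 27.12
position: [0.5588, 0.0605, 0.2516]
tool_rot: [0.107, 0.994, 0.0, -0.0]
ft_force: [-4.2, -0.1, 6.6]
grip_width: 0.0228
```

Call:
drive_tool([
  [[0, 0, -0.04, 0, 0, 0], [0, 0, -0.04, 0, 0, 0], [0, 0, 0, 0, 0, 0]],
])

```text
time: 27.5
position: [0.5587, 0.0605, 0.2512]
tool_rot: [0.107, 0.994, -0.0, -0.0]
ft_force: [-7.2, 0.3, 17.9]
grip_width: 0.0227
```

```bash
python3 zz.py 15
```

```text
{'time': 27.6, 'q': [-0.091, 0.6656, 1.7141, -0.0001, 0.762, -1.448], 'position': [0.5588, 0.0605, 0.2512], 'ft_force': [-8.4509, -0.6447, 17.3842], 'grip_width': 0.022826650615822276}
```

View pics/s15h.png

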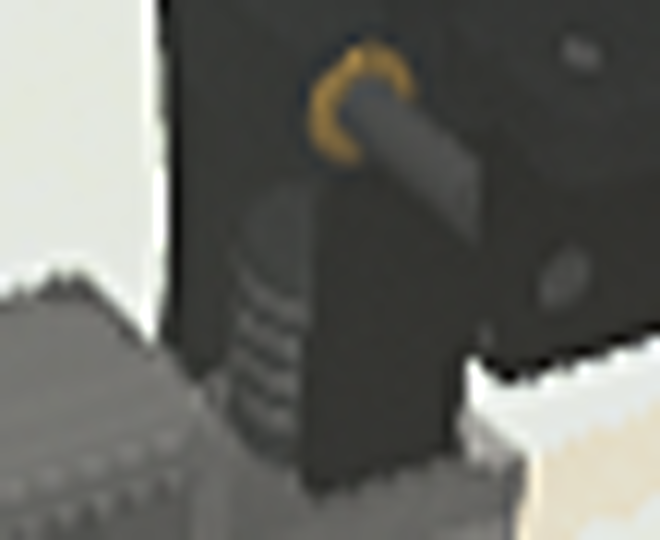

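Call:
drive_tool([
  [[-0.02, 0, 0, 0, 0, 0], [-0.02, 0, -0.02, 0, 0, 0], [0, 0, 0, 0, 0, 0], [0, 0, 0, 0, 0, 0]],
])

```text
time: 28.1
position: [0.5583, 0.0605, 0.2512]
tool_rot: [0.107, 0.994, 0.0, 0.001]
ft_force: [-6.5, -0.3, 18.3]
grip_width: 0.0228
```

```bash
python3 snap.py 16
```

```text
{'time': 28.2, 'q': [-0.0911, 0.6651, 1.7158, 0.0002, 0.7585, -1.4482], 'position': [0.5583, 0.0605, 0.2512], 'ft_force': [-6.0909, 0.2789, 18.8222], 'grip_width': 0.022857919644072792}
```

View pics/s16.png

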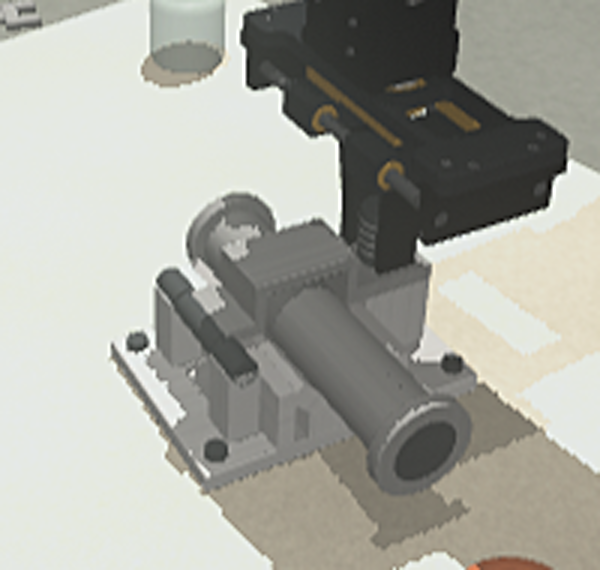

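View pics/s16f.png

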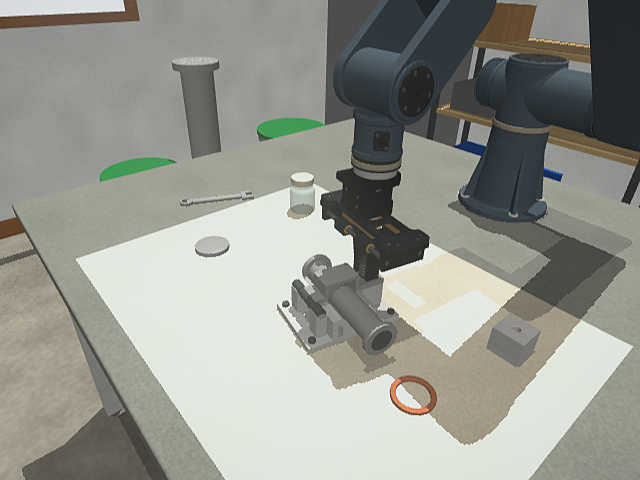

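```bash
python3 - <<'E'
from rig import robot
print(robot.hand_in()); o=robot.get_obs(); print(o['time'],o['position'],o['ft_force'],o['grip_width'])
E
```

```text
the job is handed in; nothing more can be done
None
the job is handed in; nothing more can be done
```

The job is done and handed in at about 28 s of the 64 s allowed, with the gripper still holding the pin and pressing the strap shut.

**What I did**
- **Tube:** I pushed it along the cradle with the gripper until it stopped. The force rose from about 6 N to 19 N with almost no further movement. Later pictures show it has not moved since.
- **Strap:** I swung it down with the closed fingers, using low force throughout.
- **Pin:** I took it from the stand, lowered it through the strap and ear holes with no noticeable resistance, and pressed its head onto the strap.

**Last checks**
- **Press:** The push is about 18 N down; the task text gives about 9 N to shut the strap. The tool stopped at a height of 0.2512 m against 0.2516 m worked out for a fully shut strap.
- **Picture:** The strap looks flat on the ear, the flange is in the same place as after the push, and the bystanders look undisturbed.

**What was less certain**
- **Side load:** About 6 N of sideways force remains on the pin after I eased it from about 8 N.
- **Camera mismatch:** The two views differed by 1 to 2 mm on the hole position and by several mm on the pin head. For the pin and its fit I went by the scene camera.
- **Flange contact:** I judged that the flange meets the cradle's end from the force step and the tool's position. I took no close-up of the contact itself.

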